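# Fit the splined gear and hold it home against its spring

## Task

The gearbox on the bench is open and its splined shaft stands bare. Take the gear that has a tall hub and a splined bore, set it on that shaft with the hub up, turn it until the splines mesh, slide it down so that its teeth mesh with the pinion beside it, and press it fully home against the sprung washer so that the clip groove of the shaft is clear. Finish while the gripper still has hold of the gear and keeps it pressed home, ready for the clip to be fitted; leave the plain gear, the clip and the tape where they lie.

Things in the scene. Friction and masses are not known exactly. Their poses are not given: they have to be found in the camera images.
- hub_gear: Loose steel gear, 0.26 to 0.4 kg, lying flat, hub up. Origin: centre of its underside, z up through the bore. Toothed rim 69 mm across, z 0 to 14 mm; 18 teeth, one on the x axis and every 20 degrees, lower ends rounded to a ridge over 3 mm. Bore right through: 19.5 mm across, with 6 grooves 6.5 mm wide, 25.5 mm across, one groove on the x axis and every 60 degrees
- hub_grip (a point): Middle of the gear's hub on the bore axis, 28 mm above the gear's underside. The hub is plain and round, 38 mm across, and stands 28 mm above the toothed rim (z 14 to 42 mm): grip it here
- gearcase: Open gearbox case, cast aluminium, fixed, about 140 x 157 mm over its feet, rim 32 mm high. Origin: on the splined shaft's axis at bench level; z up; the pinion's axis lies 53 mm along -y. A gear that is home has its underside 20 mm above this origin
- shaft_tip (a point): Tip of the splined shaft, 77 mm above the bench, on the shaft's axis. From 77 down to 69 mm the tip is a plain round pilot 18 mm across; from 69 mm down stand 6 ribs, 5 mm wide, 24 mm across, with small bevels on top. Clip groove at 62.5 to 65 mm, just above the hub of a gear that is home
- spline_shaft (a joint): Angle of the splined shaft about z, rad, counter-clockwise from above: one rib points along the case's x axis turned by this angle, and one every 60 degrees. Drag 0.15 N m: it stays put while a gear is turned on top of its ribs and turns with the gear once the splines are meshed
- pinion_top (a point): Centre of the top face of the pinion, 36 mm above the bench, in the case beside the shaft. Pinion: 12 teeth, 48 mm across, upper tooth ends rounded to a ridge over 3 mm; a stub 15 mm across stands 3.5 mm above it
- pinion (a joint): Angle of the pinion about z, rad, counter-clockwise from above: one tooth points along the case's x axis turned by this angle, and one every 30 degrees. It turns easily (0.03 N m), with 1.5 mm of play against the gear; the gear's teeth reach it when the gear's underside is 36 mm above the bench
- thrust_washer (a joint): How far the steel washer round the foot of the shaft is pressed down, m. Its top stands 26 mm above the bench at 0 and 20 mm at 0.006, the stop. Spring: 6 N at 0, 13 N at the stop, so the gear's own weight does not press it home
- plain_gear: Bystander: another steel gear, 62 mm across, 22 mm thick, no hub standing out, plain round bore. Origin: centre of its underside
- clip: Bystander: steel retaining ring, about 30 mm across, 2 mm thick, lying flat
- tape: Bystander: roll of black tape, 62 mm across, 19 mm high

How it is judged (in metres and radians):
On the way, in this order (a step that is already met when the one before it is completed fails the run):
1. the hubbed gear is lifted clear of the bench (height (world z) of hub_gear above 0.05 m), for 0.2 s.
2. its splines are on the shaft: it is centred, upright and below the tops of the ribs (horizontal distance between hub_gear and shaft_tip below 0.003 m and angle between hub_gear's own z axis and vertical below 0.12 rad and z of hub_gear in the frame of gearcase below 0.064 m), for 0.1 s.
At the end, for the whole second after the job is handed in: The hubbed gear is on the shaft, hub up, within 2 mm of its axis, level within 0.06 rad, its underside within 1.8 mm of home, the sprung washer pressed down by at least 4.5 of its 6 mm; the fingers still hold the gear (over 5 N) and it is at rest (value of joint thrust_washer above 0.0045 m and horizontal distance between hub_gear and shaft_tip below 0.002 m and z of hub_gear in the frame of gearcase below 0.0218 m and angle between hub_gear's own z axis and vertical below 0.06 rad and contact force between the fingers and hub_gear above 5 N and linear speed of hub_gear below 0.02 m/s); the arm keeps its last pose, push and grip.
It fails at once if the plain gear is pushed away (more than 20 mm) (distance of plain_gear from where it was at the start of the episode above 0.02 m).
It fails at once if the clip is pushed away (more than 20 mm) (distance of clip from where it was at the start of the episode above 0.02 m).
It fails at once if the tape is pushed away (more than 20 mm) (distance of tape from where it was at the start of the episode above 0.02 m).
It also fails if it takes over 45 s, if anything falls off the work surface, if the arm or the gripper's body presses on something with over 40 N, if the wrist force passes 120 N, or if a joint passes its speed limit or range.

## Robot

A 7-joint arm with a two-finger parallel gripper is mounted at the origin on the work surface; the furniture and walls round the work are solid. World frame = base frame: x ahead of the robot, y to its left, z up, the work surface at z = 0. Lengths are in m, angles in degrees, forces in N, time in s.
With the tool pointing down it reaches from about 0.4 to 0.85 m from the base axis. Payload 4.4 kg.
Tool frame: the origin (TCP) lies on the mounting face of the last link; the fingertips stand ahead of it and the grasp point (between the pads) lies 180 mm ahead of it (manip.tcp_to_tips is the z of the fingertips in the tool frame, in m); z points along the fingers, y is the line along which they close (so a half turn about z gives the same grasp; the last joint's range is limited). The gripper opens to 94 mm and grips with 3 to 60 N. Pads are 16 mm wide; open, the fingers measure 119 mm over their backs; the gripper's body (75 mm by 177 mm) begins 78 mm behind the grasp point.
Start: joints at [72.09, 36.005, 2.206, 86.941, -1.547, 57.084, -1.146], TCP at [0.159, -0.63, 0.405] pointing down, gripper open.
Joint ranges: [-175.42, 175.42], [-21.48, 121.26], [-71.46, 75.88], [10.55, 141.38], [-63.04, 243.04], [13.31, 113.54], [-168.57, 168.57]. Speed limits (degrees/s): [147.25, 147.25, 180, 180, 180, 180, 180].

## Interface

Orientations are given as a 3x3 rotation matrix whose columns are the frame's x, y, z axes.
In Python, from rig import manip, imaging, jaws, readout gives the robot as it stands (manip), with the cameras (imaging), the gripper (jaws) and the readings (readout). Calls block until the motion is done:
- manip.move_pose(position, orientation): joint-space move of the TCP to a pose.
- manip.move_l(position, frame=None, feed=0.15): straight line of the TCP; frame=None keeps the orientation; feed is the mean speed in m/s.
- manip.move_j(angles): joint-space move.
- jaws.gripper_to(opening, newtons=None): finger opening in m; newtons is the grip in N (None keeps the last); returns when the fingers have stopped.
- manip.sleep(seconds).
- manip.solve_ik(position, orientation): joint angles nearest the present ones, or None.
- imaging.camera(name): name is "side" or "top"; returns a dict with "pixels" (400x640x3 uint8, red, green, blue), "camera_matrix" (3x3 intrinsics, pixels), "view" (4x4, takes a point from world to camera coordinates). Camera axes: x right, y down, z forward; pixel columns grow to the right and rows downward; lengths in m; the calibration is good to about 2 mm. A picture is of the moment at which its call begins. There is no depth.
A pose or a line that the arm cannot do raises manip.MotionError and nothing moves.
- manip.finish_job(): hands the job in; it is judged then, once.
Readings, each from a call of its own:
- readout.current_time_s(): time.
- readout.current_q(): joint angles.
- readout.current_dq(): joint speeds.
- readout.current_joint_torque(): joint torques, N m.
- readout.current_ee_pos(): TCP position.
- readout.current_tool_rot(): TCP orientation.
- readout.current_force(): force on the tool from outside, world axes, zero at the start.
- readout.current_wrist_torque(): the same for the moment, N m.
- readout.current_opening(): finger opening in m.
- readout.current_gripper_force(): force on a finger pad.
Only numpy, scipy, OpenCV 4.12 (cv2) and the standard library are available. Lean on these libraries where they do the work, as an engineer would, in place of code of your own. Each camera call takes 0.05 s, during which the arm holds its last target. There are 200 camera calls.

## Working session

There is one attempt and no reset: what is moved stays moved. The work goes in short steps, each a Python script; the robot and the scene stay as the last script left them, time stands still between calls to the robot, and variables do not carry over. Pictures are saved under pics/ and viewed, at most 10 in all, crops included, and the job is handed in when it is done.

```bash
mkdir -p pics; python3 - <<'E'
from rig import manip, imaging, jaws, readout
import cv2,numpy as np
for n in("top","side"):
    c=imaging.camera(n); cv2.imwrite(f"pics/{n}0.png",c["pixels"][:,:,::-1]); print(n,c["camera_matrix"].round(1).tolist(),c["view"].round(4).tolist())
print(manip.tcp_to_tips,readout.current_tool_rot(),readout.current_time_s())
E
```

```text
top [[431.6, 0.0, 311.5], [0.0, 431.6, 195.2], [0.0, 0.0, 1.0]] [[-0.0029, -0.9999, 0.0157, 0.049], [-0.9834, -0.0, -0.1816, 0.4971], [0.1816, -0.016, -0.9832, 0.8766], [0.0, 0.0, 0.0, 1.0]]
side [[422.4, 0.0, 312.0], [0.0, 422.4, 196.9], [0.0, 0.0, 1.0]] [[0.8628, -0.5056, -0.0049, -0.4081], [-0.4392, -0.7446, -0.5026, 0.2961], [0.2505, 0.4358, -0.8645, 0.8095], [0.0, 0.0, 0.0, 1.0]]
0.1992 [[ 9.69700169e-01  2.44297720e-01 -4.54152414e-04]
 [ 2.44298139e-01 -9.69698776e-01  1.64406864e-03]
 [-3.87488197e-05 -1.70520223e-03 -9.99998545e-01]] 0.1
```

View pics/top0.png

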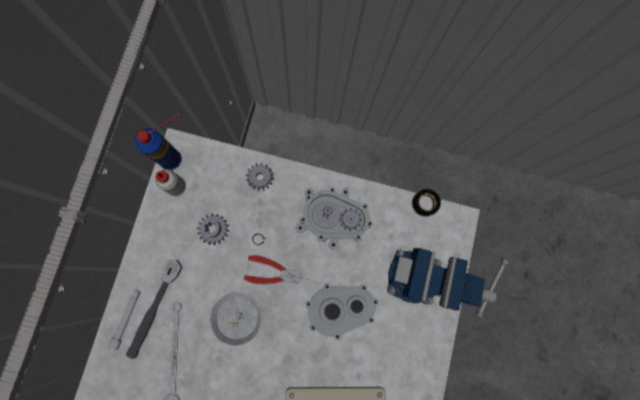

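View pics/side0.png

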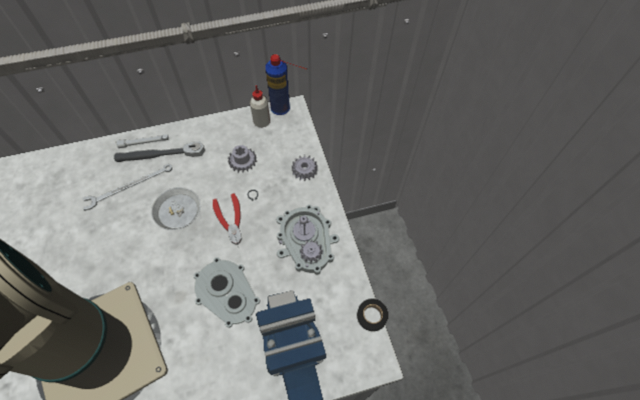

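The top view shows the hub gear at about (212,229), the plain gear at (260,177), the clip at (258,239), the case with its shaft near (327,212) and pinion at (350,218), and the tape at (426,203). In the side view the hub gear is at (241,157), the shaft at about (304,228) and the pinion at (312,251). I'll zoom in next.

```bash
cat > h.py <<'E'
import numpy as np,cv2
from rig import manip, imaging, jaws, readout
def pix(c,p):
    q=c["view"]@np.append(p,1); u=c["camera_matrix"]@q[:3]; return u[:2]/u[2]
def ray(c,uv):
    R=c["view"][:3,:3]; o=-R.T@c["view"][:3,3]
    d=R.T@np.linalg.solve(c["camera_matrix"],np.array([uv[0],uv[1],1.])); return o,d/np.linalg.norm(d)
def plane(c,uv,z):
    o,d=ray(c,uv); return o+d*(z-o[2])/d[2]
def cross(rs):
    A=sum(np.eye(3)-np.outer(d,d) for o,d in rs); b=sum((np.eye(3)-np.outer(d,d))@o for o,d in rs)
    return np.linalg.solve(A,b)
E
python3 - <<'E'
import cv2,numpy as np
def crop(n,x,y,w,h,s): return cv2.resize(cv2.imread(f"pics/{n}0.png")[y:y+h,x:x+w],None,fx=s,fy=s,interpolation=cv2.INTER_CUBIC)
a=np.vstack([np.hstack([crop("top",190,207,44,44,8.0),crop("top",296,184,54,44,8.0)][:2]),np.hstack([crop("side",219,135,44,30,8.0),crop("side",280,210,54,30,8.0)])])
a=np.vstack([np.hstack([crop("top",192,209,40,40,7.0),crop("top",305,190,64,40,7.0)]),np.hstack([crop("side",221,135,40,44,7.0),crop("side",278,215,64,44,7.0)])])
a=cv2.convertScaleAbs(a,alpha=1.3);cv2.imwrite("pics/z.png",a);print(a.shape)
E
```

```text
(588, 728, 3)
```

View pics/z.png

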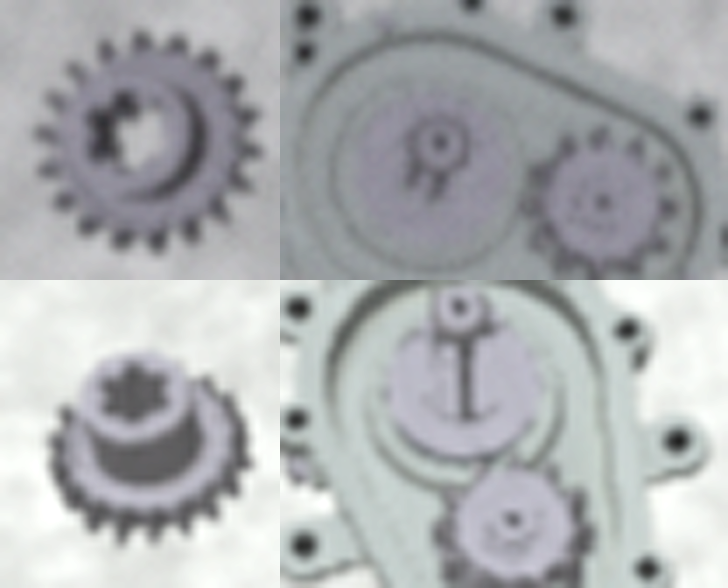

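The zoomed crops give these full-frame pixels:

| Point | Top | Side |
|---|---|---|
| Shaft tip | (327.6,210.3) | (303.6,218.7) |
| Pinion stub | (351,218.9) | (311.3,249) |
| Hub top | not clear | (240.1,151.1) |
| Gear rim | centred near (213.4,229.3) | not measured |

The fingertips reach 19 mm past the grasp point, so I'll grip with the tips just above the toothed rim.

```bash
python3 - <<'E'
from h import *
T=imaging.camera("top");S=imaging.camera("side")
def gearblob(c,u0,v0,r=26):
    im=c["pixels"][v0-r:v0+r,u0-r:u0+r].astype(int)
    # purple-ish steel / dark vs bench light
    g=im.mean(2); hsv=cv2.cvtColor(im.astype(np.uint8),cv2.COLOR_RGB2HSV)
    m=((g<0.8*np.median(g[:6]))|((im[...,2]-im[...,1])>8)).astype(np.uint8)
    n,l,st,ce=cv2.connectedComponentsWithStats(m)
    k=1+np.argmax(st[1:,4]); cs,_=cv2.findContours((l==k).astype(np.uint8),cv2.RETR_EXTERNAL,cv2.CHAIN_APPROX_NONE)
    h=cv2.convexHull(max(cs,key=len)); e=cv2.fitEllipse(h); return np.array(e[0])+[u0-r,v0-r],e[1],e[2]
e=gearblob(T,213,229);print("gear top ellipse",e)
print("rim ctr top z7:",plane(T,e[0],.007),"z14",plane(T,e[0],.014))
print("hub side z42:",plane(S,(240.1,151.1),.042))
print("hub top z42 (125,135):",plane(T,(192+125/7,209+135/7),.042))
tT,tS=(327.6,210.3),(303.6,218.7); pT,pS=(351,218.9),(311.3,249)
print("shaft",plane(T,tT,.077),plane(S,tS,.077),cross([ray(T,tT),ray(S,tS)]))
print("pinion",plane(T,pT,.0395),plane(S,pS,.0395),cross([ray(T,pT),ray(S,pS)]))
E
```

```text
gear top ellipse (array([212.85445595, 229.00240517]), (31.09610366821289, 32.17204666137695), 66.81268310546875)
rim ctr top z7: [0.42920115 0.26362258 0.007     ] z14 [0.42846482 0.26213553 0.014     ]
hub side z42: [0.42970219 0.26049657 0.042     ]
hub top z42 (125,135): [0.42704001 0.26253419 0.042     ]
shaft [0.45995456 0.01597424 0.077     ] [0.46140095 0.01346833 0.077     ] [0.46152212 0.01557648 0.07258582]
pinion [ 0.44699314 -0.03575345  0.0395    ] [ 0.44907751 -0.03834268  0.0395    ] [ 0.44881304 -0.03647926  0.03486599]
```

```bash
cat >> h.py <<'E'
def R(y):
    a=np.radians(y);c,s=np.cos(a),np.sin(a); return np.array([[c,s,0],[s,-c,0],[0,0,-1.]])
E
python3 - <<'E'
from h import *
for nm,p in(("gear",[.4287,.262,.215]),("shaft",[.4607,.0147,.29])):
    for y in range(-180,180,45):
        q=manip.solve_ik(p,R(y)); print(nm,y,None if q is None else np.round(q,0).tolist())
E
```

```text
gear -180 [-26.0, 42.0, -13.0, 118.0, 25.0, 22.0, 31.0]
gear -135 [2.0, 57.0, -61.0, 117.0, 69.0, 52.0, 36.0]
gear -90 [-58.0, 49.0, 38.0, 119.0, -58.0, 33.0, -158.0]
gear -45 [-57.0, 48.0, 35.0, 119.0, -55.0, 31.0, -115.0]
gear 0 [-48.0, 44.0, 21.0, 119.0, -38.0, 23.0, -88.0]
gear 45 [-42.0, 43.0, 12.0, 119.0, -23.0, 21.0, -57.0]
gear 90 [-41.0, 42.0, 9.0, 119.0, -18.0, 20.0, -17.0]
gear 135 [-36.0, 42.0, 2.0, 119.0, -3.0, 19.0, 13.0]
shaft -180 [19.0, 36.0, -36.0, 122.0, 38.0, 34.0, 46.0]
shaft -135 [33.0, 45.0, -61.0, 122.0, 56.0, 48.0, 72.0]
shaft -90 [-24.0, 35.0, 27.0, 123.0, -32.0, 29.0, -152.0]
shaft -45 [-16.0, 33.0, 15.0, 123.0, -18.0, 26.0, -122.0]
shaft 0 [-9.0, 32.0, 5.0, 123.0, -6.0, 26.0, -89.0]
shaft 45 [-2.0, 32.0, -5.0, 122.0, 6.0, 26.0, -57.0]
shaft 90 [5.0, 32.0, -15.0, 122.0, 17.0, 27.0, -23.0]
shaft 135 [12.0, 34.0, -25.0, 122.0, 28.0, 30.0, 11.0]
```

```bash
python3 - <<'E'
from h import *
g=np.array([.4287,.262]); tt=manip.tcp_to_tips
z=tt+.0165
manip.move_pose([*g,z+.08],R(90)); manip.move_l([*g,z],feed=.12)
jaws.gripper_to(0.0,15); print(readout.current_opening(),readout.current_gripper_force())
jaws.gripper_to(.07); manip.move_pose([*g,z],R(0)); jaws.gripper_to(0.0,55)
print(readout.current_opening(),readout.current_gripper_force(),readout.current_force(),readout.current_time_s())
manip.move_l([*g,z+.1],feed=.15)
print(readout.current_opening(),readout.current_force(),readout.current_time_s())
for n in("top","side"):
    c=imaging.camera(n); cv2.imwrite(f"pics/{n}1.png",c["pixels"][:,:,::-1])
def crop(n,x,y,w,h,s): return cv2.resize(cv2.imread(f"pics/{n}1.png")[y:y+h,x:x+w],None,fx=s,fy=s,interpolation=cv2.INTER_CUBIC)
cv2.imwrite("pics/z1.png",np.hstack([crop("top",140,160,130,130,3),crop("side",190,70,130,130,3)]))
E
```

```text
0.038526588537459654 14.99993069912307
0.03765324052204933 54.999878481030464 [-0.58026059  0.04705312  0.20506238] 7.4083
0.03787081316326253 [ 0.617187   -1.07939718 -3.17062963] 8.225
```

View pics/z1.png

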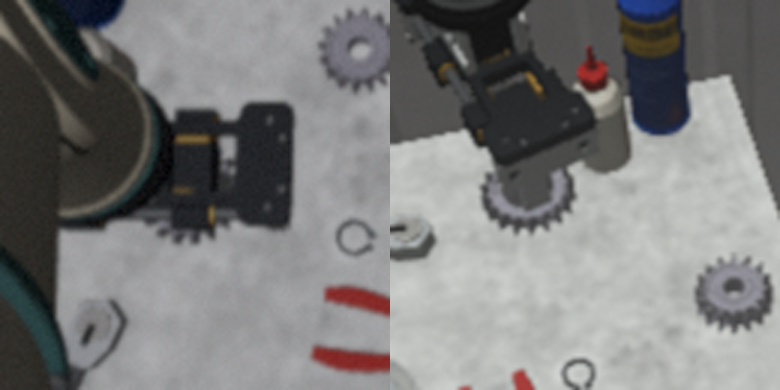

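The gear is held cleanly, with its rim level under the fingers (side crop about (530,195)). The plain gear and the clip haven't moved. The known grip position also lets me correct both cameras, and they now agree on the shaft at about (0.4602, 0.0150).

```bash
cat >> h.py <<'E'
ZO=manip.tcp_to_tips+.0165   # TCP height above gear underside
S=np.array([.4602,.0150])
def f(): return np.round(readout.current_force(),1)
def und(): return round(float(readout.current_ee_pos()[2]-ZO)*1000,2)
E
python3 - <<'E'
from h import *
manip.move_l([*S,ZO+.095],R(0),feed=.18)
f0=readout.current_force(); print(readout.current_time_s(),f0,readout.current_ee_pos(),und())
c=imaging.camera("side"); im=c["pixels"][:,:,::-1]
cv2.imwrite("pics/z2.png",cv2.resize(im[150:280,240:370],None,fx=4,fy=4,interpolation=cv2.INTER_CUBIC))
for u in (.080,.077,.075,.073,.071,.0695):
    manip.move_l([*S,ZO+u],R(0),feed=.04); df=readout.current_force()-f0
    print(u,und(),df.round(1),readout.current_wrist_torque().round(2),readout.current_time_s())
    if abs(df[2])>12 or np.hypot(*df[:2])>20: break
E
```

```text
9.8583 [ 0.85403079  0.45594981 -2.96510568] [0.46009884 0.01592589 0.31069825] 95.0
0.08 79.7 [ 0.3 -1.1 -0.9] [0.06 0.02 0.03] 10.4333
0.077 76.91 [-0.3 -0.4 -0.2] [0.   0.02 0.03] 10.6833
0.075 74.95 [-0.7 -0.  -0.4] [ 0.05  0.03 -0.02] 10.9333
0.073 72.9 [-1.8 -1.2 -0. ] [0.04 0.03 0.02] 11.1833
0.071 70.8 [-1.5  0.3 -0.5] [0.24 0.18 0.01] 11.4333
0.0695 69.34 [-1.2  0.6 -1.4] [0.39 0.25 0.02] 11.6833
```

View pics/z2.png

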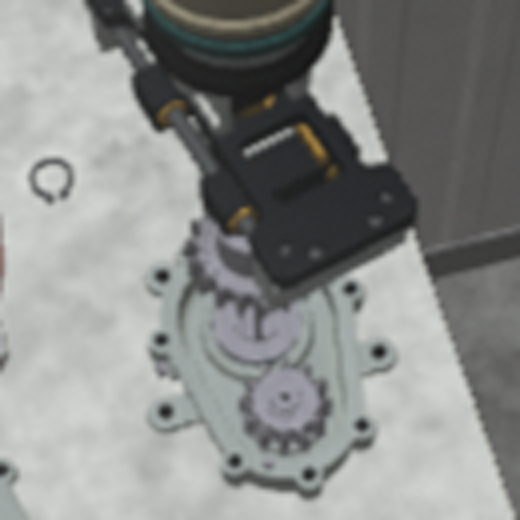

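The gear went over the pilot with no axial force. The picture shows it above the shaft at about (240,260), with the pinion clear at (285,400). Next I press lightly and turn.

```bash
python3 - <<'E'
from h import *
f0=np.array([.85,.46,-2.97])
def rd(t): 
    df=readout.current_force()-f0; print(t,und(),readout.current_ee_pos()[:2].round(4),df.round(1),readout.current_wrist_torque().round(2),round(readout.current_time_s(),2)); return df
for u in (.068,.067,.066,.065):
    manip.move_l([*S,ZO+u],R(0),feed=.04); d=rd(u)
    if d[2]>6: break
E
```

```text
0.068 68.04 [0.46   0.0152] [-3.3  2.4  2.4] [ 0.62  0.47 -0.06] 11.93
0.067 67.3 [0.4599 0.0152] [-3.7  2.2  7.7] [0.71 0.81 0.14] 12.18
```

```bash
python3 - <<'E'
from h import *
f0=np.array([.85,.46,-2.97])
def rd(t): 
    df=readout.current_force()-f0; print(t,und(),readout.current_ee_pos()[:2].round(4),df.round(1),readout.current_wrist_torque().round(2),round(readout.current_time_s(),2)); return df
for y in range(4,68,4):
    manip.move_l([*S,ZO+.066],R(y),feed=.04); d=rd(y)
    if (und()<66.3 and d[2]<5) or d[2]>30 or abs(readout.current_wrist_torque()[2])>1.5: break
E
```

```text
4 65.61 [0.4598 0.0152] [-3.   2.8 -0.1] [0.87 0.53 0.09] 12.43
```

```bash
python3 - <<'E'
from h import *
f0=np.array([.85,.46,-2.97])
def rd(t): 
    df=readout.current_force()-f0; print(t,und(),readout.current_ee_pos()[:2].round(4),df.round(1),readout.current_wrist_torque().round(2),round(readout.current_opening(),4),round(readout.current_time_s(),2)); return df
for u in (.064,.062,.059,.055,.050,.045,.040,.038):
    manip.move_l([*S,ZO+u],R(4),feed=.04); d=rd(u)
    if d[2]>10 or np.hypot(d[0],d[1])>25: break
E
```

```text
0.064 63.58 [0.4598 0.0154] [-3.7  3.7 -1.7] [1.15 0.79 0.09] 0.0372 12.68
0.062 61.76 [0.4598 0.0154] [-4.3  4.2  0.8] [1.12 0.92 0.16] 0.0376 12.93
0.059 58.85 [0.4597 0.0154] [-4.6  3.6  0.7] [1.2  0.91 0.1 ] 0.0379 13.18
0.055 54.82 [0.4597 0.0155] [-4.8  4.1  1. ] [1.2  0.92 0.15] 0.0373 13.43
0.05 49.76 [0.4597 0.0155] [-4.8  4.  -0.5] [1.21 0.88 0.18] 0.0378 13.71
0.045 44.73 [0.4597 0.0155] [-4.7  4.2 -0.1] [1.21 0.86 0.17] 0.0379 13.98
0.04 39.71 [0.4597 0.0155] [-4.5  4.1 -0.8] [1.23 0.86 0.12] 0.0375 14.26
0.038 37.91 [0.4597 0.0155] [-4.8  4.5  2.5] [1.22 0.98 0.15] 0.0374 14.51
```

```bash
sed -i 's/^S=.*/S=np.array([.4594,.0158])/' h.py; python3 - <<'E'
from h import *
f0=np.array([.85,.46,-2.97])
def rd(t): 
    df=readout.current_force()-f0; print(t,und(),readout.current_ee_pos()[:2].round(4),df.round(1),readout.current_wrist_torque().round(2),round(readout.current_opening(),4),round(readout.current_time_s(),2)); return df
for u in (.038,.036,.035,.034,.033,.032,.030,.028,.026,.024):
    manip.move_l([*S,ZO+u],R(4),feed=.03); d=rd(u)
    if d[2]>16 or np.hypot(d[0],d[1])>25: break
E
```

```text
0.038 37.92 [0.4594 0.0156] [-4.4  2.2  0.1] [0.66 0.64 0.16] 0.0377 14.76
0.036 36.04 [0.4594 0.0157] [-4.5  1.7  3.9] [0.52 0.8  0.1 ] 0.0374 15.01
0.035 35.12 [0.4594 0.0157] [-5.2  1.1  7. ] [0.44 0.89 0.15] 0.0375 15.26
0.034 34.14 [0.4594 0.0157] [-5.   0.6  8. ] [0.4  0.96 0.23] 0.0374 15.51
0.033 33.04 [0.4594 0.0157] [-4.8  0.9  7.8] [0.43 0.87 0.2 ] 0.0375 15.76
0.032 31.97 [0.4594 0.0157] [-4.   0.8  7.8] [0.23 0.9  0.15] 0.037 16.01
0.03 29.84 [0.4594 0.0157] [-4.  -0.5  4.5] [0.24 0.81 0.2 ] 0.0375 16.26
0.028 27.81 [0.4594 0.0157] [-3.9  0.3  3.7] [0.19 0.75 0.14] 0.0375 16.51
0.026 25.9 [0.4594 0.0157] [-3.8 -1.1  5.1] [0.11 0.82 0.19] 0.0377 16.76
0.024 24.2 [0.4594 0.0157] [-4.8 -0.2  8.7] [0.1  0.97 0.2 ] 0.0374 17.01
```

```bash
python3 - <<'E'
from h import *
f0=np.array([.85,.46,-2.97])
def rd(t): 
    df=readout.current_force()-f0; print(t,und(),readout.current_ee_pos()[:2].round(4),df.round(1),readout.current_wrist_torque().round(2),round(readout.current_opening(),4),readout.current_gripper_force().__round__(1),round(readout.current_time_s(),2)); return df
for u in np.arange(.022,.0139,-.001):
    manip.move_l([*S,ZO+u],R(4),feed=.03); d=rd(round(u,4))
    if d[2]>28 or np.hypot(d[0],d[1])>25: break
manip.sleep(.5); rd("end")
c=imaging.camera("side"); im=c["pixels"][:,:,::-1]
cv2.imwrite("pics/z3.png",cv2.resize(im[150:280,240:370],None,fx=4,fy=4,interpolation=cv2.INTER_CUBIC))
E
```

```text
0.022 22.42 [0.4593 0.0157] [-6.2 -0.4 11.8] [0.1  1.09 0.19] 0.0374 55.0 17.26
0.021 21.65 [0.4593 0.0157] [-6.5 -0.3 15.1] [0.15 1.19 0.19] 0.0378 55.0 17.51
0.02 20.8 [0.4593 0.0157] [-6.9 -0.4 16.2] [0.07 1.23 0.22] 0.0374 55.0 17.76
0.019 19.91 [0.4593 0.0157] [-6.3  0.1 18. ] [0.06 1.34 0.18] 0.0378 55.0 18.01
0.018 19.81 [0.4592 0.0157] [-8.   0.3 29.6] [0.12 1.8  0.16] 0.0371 55.0 18.26
end 19.8 [0.4592 0.0157] [-8.2 -0.2 30. ] [0.09 1.81 0.18] 0.0372 55.0 18.76
```

View pics/z3.png

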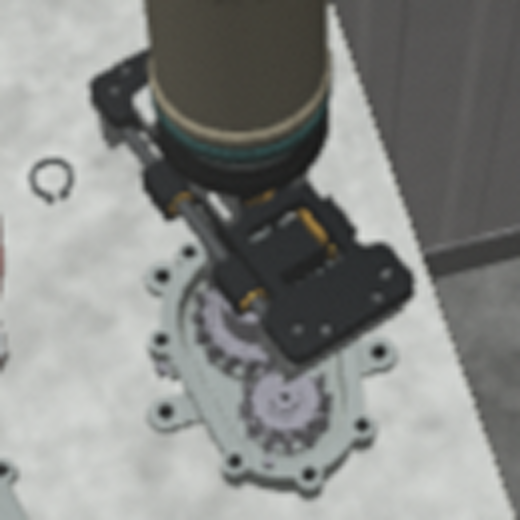

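The picture shows the gear down in the case at about (230,330), meshed with the pinion at (285,400). The force rises sharply to 30 N with the underside at 19.8 mm, so it's against the stop, and the 55 N grip is holding. I'm handing it in.

```bash
python3 -c "
from rig import manip, imaging, jaws, readout
print(manip.finish_job())"
```

```text
the job is handed in; nothing more can be done
None
```

The hub gear is on the splined shaft, meshed with the pinion and pressed home (underside about 19.8 mm above the bench, about 30 N down, 55 N grip still held); I handed the job in at about 19 s and got no verdict back.

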